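# Isolate the twin-disc sharpener and loosen its left-hand wheel nut

## Robot

A 7-joint arm with a two-finger parallel gripper is mounted at the origin on the work surface. World frame = base frame: x ahead of the robot, y to its left, z up, the work surface at z = 0. Lengths are in m, angles in rad, forces in N, time in s.
With the tool pointing down it reaches from about 0.4 to 0.85 m from the base axis. Payload 10.4 kg.
Tool frame: the origin (TCP) lies between the finger pads, 19 mm behind the fingertips; this is the grasp point; z points along the fingers, y is the line along which they close (so a half turn about z gives the same grasp; the last joint's range is limited). The gripper opens to 85 mm and grips with 20 to 120 N. Pads are 22 mm wide; open, the fingers measure 114 mm over their backs; the gripper's body (76 mm by 85 mm) begins 54 mm behind the grasp point. The pads swing forward as they close: fully open they stand 13 mm farther back than shut.
Start: joints at [1.169, 0.332, -0.065, 1.46, 0.022, 1.35, -0.088], TCP at [0.231, -0.581, 0.25] pointing down, gripper open.
Joint ranges: [-2.6, 2.6], [-0.5, 2.12], [-1.47, 1.34], [0.16, 2.42], [-1.27, 4.41], [0.06, 2.06], [-2.6, 2.6]. Speed limits (rad/s): [2.22, 2.22, 2.79, 2.79, 3.14, 3.14, 3.14].

## Interface

Orientations are given as a unit quaternion [x, y, z, w].
In Python, from workcell import manip, vision, order gives the robot as it stands. The module is installed in compiled form; this text tells all that it offers.
- The arm moves only by the tool move_arm, never from a script. Its argument "motion" is a list of rows, each a list of 3 entries, a list of its own where there are three numbers: the shift along the tool's x, y, z scaled (see below), then the turn, a rotation vector about the tool's x, y, z scaled (see below), then the opening, from -1 (shut) to 1 (fully open). In form: [[[dx, dy, dz], [wx, wy, wz], hand], ...]. A call has 1 to 12 rows; each row shifts and turns the commanded pose from where the row before left it, along the tool's axes as they then stand; what a row does not reach is not made up. The controller multiplies each number of a shift by 0.75 m and each number of a turn by pi/4 rad. A row lasts 1/10 s, in which the tool goes at most 50 mm and 8.59 degrees, less where a joint would pass 70% of its speed; a pose out of reach is approached as far as the arm can. A call with a number of a shift or a turn outside -1 to 1 is refused whole. A call with a gripper value outside its range is refused whole. The fingers move at their own pace and stop on an object; "newtons" is the grip in N (left out, the last holds). Time passes only in rows, so rows that do not move let the fingers close. It gives the time, the measured TCP pose, the force, the opening and the grip force at its end, in the units of the state.
- manip.get_obs(): the state, without advancing time (a new reading comes with each control period).
- vision.camera(name): name is "scene" or "top"; returns a dict with "pixels" (384x512x3 uint8, red, green, blue), "fx", "fy", "cx", "cy" (pixels), "k1" (the pictures are not rectified: a ray, as slopes to the right and down, at radius r is drawn at 1 + k1 r^2 times it, then the intrinsics apply), "R" (3x3) and "t" (3): a world point X has camera coordinates R X + t. Camera axes: x right, y down, z forward; pixel columns grow to the right and rows downward; lengths in m; the calibration is good to about 2 mm. A picture is of the moment at which its call begins. There is no depth.
- order.hand_in(): hands the job in; it is judged then, once.
The state is a dict: "clock": time; "joint_pos": joint angles; "joint_velocities": joint speeds; "tau": joint torques, N m; "position": TCP position; "ee_rot": TCP orientation; "ft_force": force on the tool from outside, world axes, zero at the start; "torque": the same for the moment, N m; "grip_width": opening from 0.0 (shut) to 1.0 (fully open); "grasp_force": force on a finger pad.
Only numpy, scipy, OpenCV 4.12 (cv2) and the standard library are available. Lean on these libraries where they do the work, as an engineer would, in place of code of your own. Each camera call takes 0.05 s, during which the arm holds its last target. There are 200 camera calls.

## Task

The worn terracotta stone on the conservation workshop's twin-disc sharpener is to be changed. First switch the machine off by pushing its yellow-knobbed isolator lever right over to its far stop; then loosen the red nut, which has a left-hand thread, by turning it about a quarter turn clockwise seen from above (you will feel that it gives this way and not the other), and let go of it. Leave the steel nut as it is.

Things in the scene. Friction and masses are not known exactly. Their poses are not given: they have to be found in the camera images.
- red_nut_grip (a point): Red T-bar nut with two black grooves, on the terracotta stone (150 mm across) of the green twin-disc sharpener, on either side. Point: on the nut's vertical axis, 16 mm below its top and 35 mm above the stone: put the TCP here. x runs along the bar and turns with it, z up. Bar 50 long, 14 thick (grip across this), 42 mm tall, on a foot 32 across, 6 mm high. Other nut 250 mm away.
- red_nut (a joint): Angle of the red nut, rad: 0 as found (tight), growing as it turns clockwise seen from above, which loosens it. That way it turns steadily against about 0.12 N m, up to 2.6 rad, and stays where left. Anticlockwise it is hard against the stone and does not move at all: the grip feels over 0.5 N m and slips.
- isolator_tip (a point): Centre of the yellow ball (26 mm across) on the isolator lever, a 10 mm rod 80 mm from pivot to ball, on a black block midway between the stones. It leans up to 29 degrees to the robot side and swings to 29 degrees the other way. Push along the horizontal direction of x: the ball goes 77 mm over the full throw, 10 mm higher midway. Nothing within 60 mm of the ball on the robot side.
- isolator (a joint): Angle of the isolator lever, rad: 0 leaning to the robot side (on), 1.0 right over at the far stop (off); it may start up to 0.2. It moves with about 1 N at the ball and stays where left.
- steel_nut (a joint): Angle of the other nut, rad: bare steel without grooves, same size but right-handed, on the grey stone; 0 as found. To be left alone.

How it is judged:
On the way, in this order (a step that is already met when the one before it is completed fails the run):
1. the isolator lever is pushed over to off (above 0.75 rad) while the red nut is still tight (value of joint isolator above 0.75 rad and value of joint red_nut below 0.3 rad), for 0.2 s.
2. the red nut is turned clockwise by more than 60 degrees (1.05 rad) with the isolator still off (value of joint red_nut above 1.05 rad and value of joint isolator above 0.75 rad), for 0.2 s.
At the end, for the whole second after the job is handed in: The isolator lever is at off (above 0.75 rad of 1.0), the red nut is turned clockwise by more than 1.05 rad (60 degrees) and at rest, and the steel nut is within 0.17 rad (10 degrees) of where it was (all of step 2 and velocity of joint red_nut between -0.1 and 0.1 rad/s and value of joint steel_nut between -0.17 and 0.17 rad); the robot touches nothing.
It fails at once if the steel nut is turned by more than 0.17 rad (not (value of joint steel_nut between -0.17 and 0.17 rad)).
It also fails if it takes over 48 s, if anything falls off the work surface, if the arm or the gripper's body presses on something with over 40 N, if the wrist force passes 120 N, or if a joint passes its speed limit or range.

## Working session

There is one attempt and no reset: what is moved stays moved. The work goes in short steps, Python scripts to look and compute and a tool call to move; the robot and the scene stay as the last step left them, time stands still between calls to the robot, and variables do not carry over. Pictures are saved under pics/ and viewed, at most 10 in all, crops included, and the job is handed in when it is done.

Besides the shell and the picture viewer there is one more tool, called after "Request:" as name(argument=value, ...), one argument or row to a line, values as JSON. move_arm: Moves the arm, as the interface text tells. Its arguments: {"type":"object","properties":{"motion":{"type":"array"},"newtons":{"type":"number"}},"required":["motion"]}

```bash
mkdir -p pics; cat > h.py <<'E'
import numpy as np, cv2
from workcell import manip, vision, order
def cam(n):
    c=vision.camera(n); c['R']=np.array(c['R']);c['t']=np.array(c['t']);return c
def save(c,f): cv2.imwrite(f,np.ascontiguousarray(c['pixels'][:,:,::-1]))
def ray(c,u,v):
    K=np.array([[c['fx'],0,c['cx']],[0,c['fy'],c['cy']],[0,0,1]])
    p=cv2.undistortPoints(np.array([[[u,v]]],float),K,np.array([c['k1'],0,0,0,0.])).ravel()
    return -c['R'].T@c['t'], c['R'].T@np.array([p[0],p[1],1])
def onz(c,u,v,z):
    o,d=ray(c,u,v); return o+d*(z-o[2])/d[2]
def tri(a,pa,b,pb):
    o1,d1=ray(a,*pa);o2,d2=ray(b,*pb)
    s=np.linalg.lstsq(np.c_[d1,-d2],o2-o1,rcond=None)[0]
    p,q=o1+s[0]*d1,o2+s[1]*d2
    return (p+q)/2,np.linalg.norm(p-q)
E
python3 - <<'E'
from h import *
for n in('scene','top'):
    c=cam(n);save(c,f'pics/{n}0.png');print(n,c['fx'],c['k1'],-c['R'].T@c['t'],c['R'][2])
print(manip.get_obs())
E
```

```text
scene 378.55496768529486 -0.031139247972813876 [0.86271515 0.27120017 0.67611449] [-0.48507243 -0.35647376 -0.79851812]
top 386.2087261423933 0.016461910758119123 [0.43765092 0.014855   0.83790851] [ 0.20431767  0.04243237 -0.97798455]
{'clock': 0.1, 'joint_pos': array([ 1.16939915,  0.3327901 , -0.06469835,  1.46086442,  0.02159583,
        1.34991549, -0.08848144]), 'joint_velocities': array([-0.0015376 , -0.0022705 ,  0.00116551, -0.00113872,  0.0005787 ,
        0.00108191, -0.00097783]), 'tau': array([ 2.16878710e-03, -6.26748776e+01,  4.94629238e-02, -3.92427385e+01,
        1.62712298e-02,  7.11176152e-03, -1.01542910e-04]), 'position': array([ 0.23100628, -0.58039688,  0.2493037 ]), 'ee_rot': array([ 9.82114101e-01,  1.88285638e-01, -1.48004325e-04, -6.23738844e-04]), 'ft_force': array([-1.10341243,  0.15801945,  0.34313723]), 'torque': array([ 0.02957799, -0.02879617,  0.01421034]), 'grasp_force': 0.0, 'grip_width': 0.9974310292010502}
```

View pics/scene0.png

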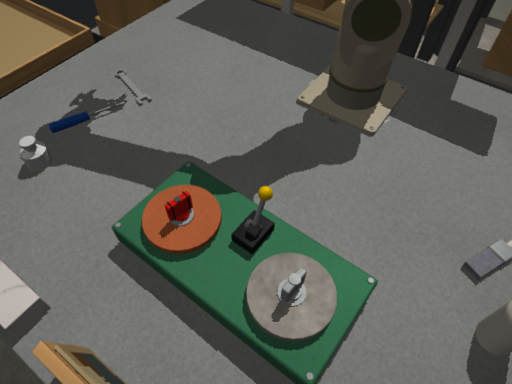

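View pics/top0.png

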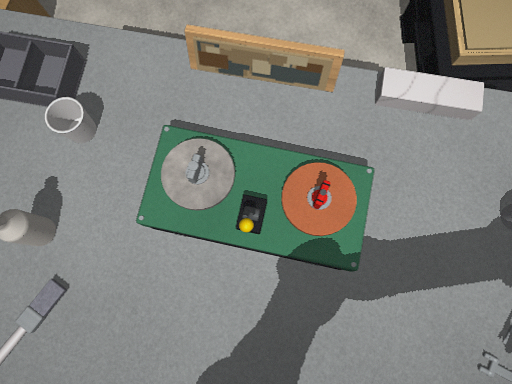

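The scene view shows the red nut at (179,207), the ball at (265,193) and the steel nut at (293,287). The top view shows the ball at (247,226), the red nut at (321,193) and the steel nut at (198,170).

```bash
python3 - <<'E'
from h import *
S,T=cam('scene'),cam('top')
def cen(m):
    n,l,st,c=cv2.connectedComponentsWithStats(m.astype(np.uint8)); i=1+np.argmax(st[1:,4]); return l==i,c[i],st[i]
R={}
for n,c in(('S',S),('T',T)):
    hsv=cv2.cvtColor(c['pixels'],cv2.COLOR_RGB2HSV).astype(int);H,s,v=hsv[...,0],hsv[...,1],hsv[...,2]
    y,yc,ys=cen((H>20)&(H<32)&(s>200)&(v>120)); 
    t,tc,ts=cen((H>4)&(H<14)&(s>150)&(v>60))
    r,rc,rs=cen(((H<4)|(H>174))&(s>180)&(v>50)&cv2.dilate(t.astype(np.uint8),np.ones((15,15))).astype(bool))
    cs=max(cv2.findContours(t.astype(np.uint8),0,2)[0],key=len)
    el=cv2.fitEllipse(cv2.convexHull(cs))
    print(n,'ball',yc,ys,'red',rc,rs,'ell',el)
    R[n]=(yc,rc,el[0])
    x0,y0=(int(q)-24 for q in rc)
    im=c['pixels'][y0:y0+48,x0:x0+48,::-1]
    print('crop',x0,y0)
    R[n+'i']=cv2.resize(im,(400,400),interpolation=cv2.INTER_CUBIC)
cv2.imwrite('pics/crop.png',np.hstack([R['Si'],R['Ti']]))
for i,k in enumerate(('ball','red','stone')): print(k,tri(S,R['S'][i],T,R['T'][i]))
for z in(.06,.08): 
  print(z,[onz(T,*p,z)[:2].round(4) for p in((198,173),(319,198),(167,129),(140,218),(370,171),(354,265))])
E
```

```text
S ball [265.04301075 190.50537634] [259 186  13   9  93] red [178.66285714 206.93714286] [165 192  27  29 350] ell ((180.9916229248047, 217.9646453857422), (65.08165740966797, 80.20118713378906), 73.14979553222656)
crop 154 182
T ball [245.82068966 225.0137931 ] [239 219  14  13 145] red [318.18115942 199.07246377] [312 190  15  19 138] ell ((318.39300537109375, 198.5926971435547), (72.32025909423828, 74.1562728881836), 117.10480499267578)
crop 294 175
ball (array([0.52441292, 0.05896843, 0.16016115]), np.float64(0.0013424954492391192))
red (array([ 0.60990217, -0.06957052,  0.10099181]), np.float64(0.009848340256241175))
stone (array([ 0.6153475 , -0.06995095,  0.07106708]), np.float64(0.0020103917560223283))
0.06 [array([0.6263, 0.1849]), array([ 0.6187, -0.0714]), array([0.7097, 0.2708]), array([0.5124, 0.2807]), array([ 0.6946, -0.1671]), array([ 0.4971, -0.1595])]
0.08 [array([0.6215, 0.1805]), array([ 0.6141, -0.0692]), array([0.7027, 0.2642]), array([0.5105, 0.2739]), array([ 0.688 , -0.1625]), array([ 0.4955, -0.155 ])]
```

View pics/crop.png

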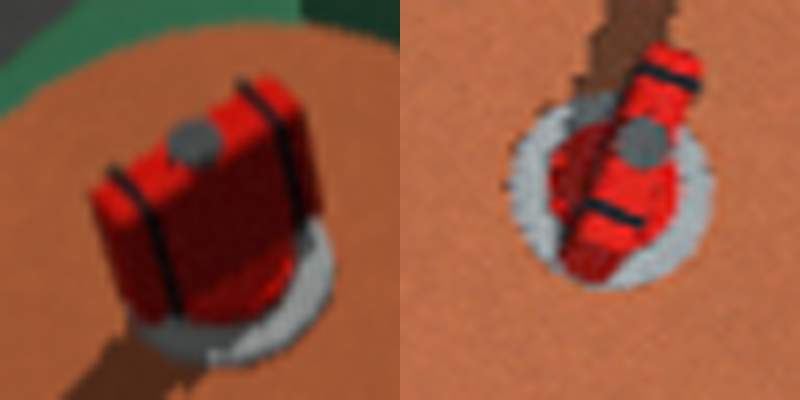

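The crop shows the bolt dot on the nut top at (194,142) in the scene half and (245,142) in the top half. The groove mid-points are (258,102) and (128,188) in the scene half, and (269,78) and (215,212) in the top half.

```bash
python3 - <<'E'
from h import *
from scipy.spatial.transform import Rotation as Ro
S,T=cam('scene'),cam('top')
f=lambda x,y,x0,y0:(x0+(x+.5)/8.333-.5,y0+(y+.5)/8.333-.5)
a=[tri(S,f(*p,154,182),T,f(*q,294,175)) for p,q in(((194,142),(245,142)),((258,102),(269,78)),((128,188),(215,212)))]
for x in a: print(x)
d=a[1][0]-a[2][0];print('bar yaw',np.degrees(np.arctan2(d[1],d[0])),np.linalg.norm(d))
z=.12
A=onz(T,*f(269,78,294,175),z)-onz(T,*f(215,212,294,175),z);B=onz(S,*f(258,102,154,182),z)-onz(S,*f(128,188,154,182),z)
print([np.degrees(np.arctan2(q[1],q[0])) for q in(A,B)])
print('top',onz(T,*f(245,142,294,175),z),onz(S,*f(194,142,154,182),z))
r=Ro.from_quat(manip.get_obs()['ee_rot']).as_matrix();print(r.round(3), 'tool x yaw',np.degrees(np.arctan2(r[1,0],r[0,0])))
# machine yaw from front corners & rear
g=[onz(T,*p,.05) for p in((167,129),(140,218),(370,171),(354,265))]
e=g[0]-g[2]; print('long axis yaw',np.degrees(np.arctan2(e[1],e[0])),np.degrees(np.arctan2(*(g[1]-g[3])[[1,0]])))
E
```

```text
(array([ 0.61503523, -0.06884058,  0.13421103]), np.float64(0.0005905653503602376))
(array([ 0.61655364, -0.05923239,  0.16087803]), np.float64(0.021920055716265797))
(array([ 0.61325277, -0.07822256,  0.10547797]), np.float64(0.026970089240743834))
bar yaw 80.13936330191747 0.05865737968091579
[np.float64(-12.722066476776247), np.float64(168.18092417103813)]
top [ 0.61842868 -0.07028468  0.12      ] [ 0.60867915 -0.07804196  0.12      ]
[[ 0.929  0.37  -0.   ]
 [ 0.37  -0.929  0.   ]
 [-0.    -0.    -1.   ]] tool x yaw 21.70290057430466
long axis yaw 88.01569532216193 88.005596247553
```

Request:
move_arm(
  motion=[
    [[0.034,-0.0374,0],[0,0,0],-1],
    [[0.034,-0.0374,0],[0,0,0],-1],
    [[0.034,-0.0374,0],[0,0,0],-1],
    [[0.034,-0.0374,0],[0,0,0],-1],
    [[0.034,-0.0374,0],[0,0,0],-1],
    [[0.034,-0.0374,0],[0,0,0],-1],
    [[0.034,-0.0374,0],[0,0,0],-1],
    [[0.034,-0.0374,0],[0,0,0],-1],
    [[0.034,-0.0374,0],[0,0,0],-1],
  ],
  newtons=40,
)

```text
clock: 1.2
position: [0.3513, -0.2598, 0.2502]
ee_rot: [0.982, 0.188, 0.0, 0.0]
ft_force: [0.8, -0.5, 0.1]
grip_width: 0.002
grasp_force: 0.0
```

Request:
move_arm(
  motion=[
    [[0.034,-0.0374,0],[0,0,0],-1],
    [[0.034,-0.0374,0],[0,0,0],-1],
    [[0.034,-0.0374,0],[0,0,0],-1],
    [[0.034,-0.0374,0],[0,0,0],-1],
    [[0.034,-0.0374,0],[0,0,0],-1],
    [[0.034,-0.0374,0],[0,0,0],-1],
    [[0.034,-0.0374,0],[0,0,0],-1],
    [[0.034,-0.0374,0],[0,0,0],-1],
    [[0.034,-0.0374,0],[0,0,0],-1],
    [[0,0,0],[0,0,0],-1],
  ],
)

```text
clock: 2.2
position: [0.4715, 0.0633, 0.2503]
ee_rot: [0.981, 0.192, 0.001, -0.001]
ft_force: [0.0, -0.0, -0.3]
grip_width: -0.001
grasp_force: 0.0
```

```bash
cat >> h.py <<'E'
from scipy.spatial.transform import Rotation as Ro
def to(p,yaw=None):
    o=manip.get_obs();r=Ro.from_quat(o['ee_rot']).as_matrix()
    print('clk',o['clock'],'pos',o['position'].round(4),'yaw',np.degrees(np.arctan2(r[1,0],r[0,0])).round(2),'tilt',r[:,2].round(3),'q',o['joint_pos'].round(2),'F',o['ft_force'].round(1),'w',o['grip_width'])
    d=r.T@(np.array(p)-o['position']); print('shift m',d.round(4),'units',(d/.75).round(4))
    if yaw is not None:
        y=np.radians(yaw); X=np.array([np.cos(y),np.sin(y),0]);M=np.c_[X,np.cross([0,0,-1],X),[0,0,-1]]
        v=Ro.from_matrix(r.T@M).as_rotvec(); print('turn units',(v/(np.pi/4)).round(4))
        print('shift after turn',(M.T@(np.array(p)-o['position'])/.75).round(4))
E
python3 -c "
from h import *
to([.47,.059,.155],178)"
```

```text
clk 2.2 pos [0.4715 0.0633 0.2503] yaw 22.09 tilt [ 0.001  0.002 -1.   ] q [ 0.53  0.05 -0.77  1.81  0.03  1.3  -1.43] F [ 0.  -0.  -0.3] w -0.0012590630900080851
shift m [-0.0032  0.0036  0.0953] units [-0.0042  0.0048  0.1271]
turn units [ 2.4000e-03 -3.5000e-03 -3.4647e+00]
shift after turn [ 0.0018 -0.0058  0.1271]
```

Request:
move_arm(
  motion=[
    [[0,0,0],[0,0,-0.18],-1],
    [[0,0,0],[0,0,-0.18],-1],
    [[0,0,0],[0,0,-0.18],-1],
    [[0,0,0],[0,0,-0.18],-1],
    [[0,0,0],[0,0,-0.18],-1],
    [[0,0,0],[0,0,-0.18],-1],
    [[0,0,0],[0,0,-0.18],-1],
    [[0,0,0],[0,0,-0.18],-1],
    [[0,0,0],[0,0,-0.18],-1],
    [[0,0,0],[0,0,-0.18],-1],
  ],
)

```text
clock: 3.2
position: [0.4708, 0.0577, 0.25]
ee_rot: [0.622, 0.783, -0.0, 0.0]
ft_force: [0.5, -0.4, -0.8]
grip_width: -0.001
grasp_force: 0.0
```

Request:
move_arm(
  motion=[
    [[0,0,0],[0,0,-0.18],-1],
    [[0,0,0],[0,0,-0.18],-1],
    [[0,0,0],[0,0,-0.18],-1],
    [[0,0,0],[0,0,-0.18],-1],
    [[0,0,0],[0,0,-0.18],-1],
    [[0,0,0],[0,0,-0.18],-1],
    [[0,0,0],[0,0,-0.18],-1],
    [[0,0,0],[0,0,-0.18],-1],
    [[0,0,0],[0,0,-0.18],-1],
    [[0,0,0],[0,0,0],-1],
  ],
)

```text
clock: 4.2
position: [0.4708, 0.0577, 0.25]
ee_rot: [0.037, 0.999, -0.0, 0.0]
ft_force: [-0.1, 0.9, 0.2]
grip_width: 0.001
grasp_force: 0.0
```

```bash
python3 -c "
from h import *
to([.47,.059,.155],178)"
```

```text
clk 4.2 pos [0.4708 0.0577 0.25  ] yaw 175.71 tilt [ 0. -0. -1.] q [ 0.61  0.05 -0.84  1.81  0.04  1.3   1.26] F [-0.1  0.9  0.2] w 0.0011607177137518214
shift m [0.0009 0.0013 0.095 ] units [0.0012 0.0017 0.1267]
turn units [-0.0005  0.0001 -0.051 ]
shift after turn [0.0011 0.0017 0.1267]
```

Request:
move_arm(
  motion=[
    [[0,0.0017,0],[0,0,-0.05],-1],
    [[0,0,0.042],[0,0,0],-1],
    [[0,0,0.042],[0,0,0],-1],
    [[0,0,0.042],[0,0,0],-1],
    [[0,0,0],[0,0,0],-1],
  ],
)

```text
clock: 4.7
position: [0.4687, 0.0587, 0.1523]
ee_rot: [0.021, 1.0, -0.0, -0.003]
ft_force: [-0.7, -0.6, 0.6]
grip_width: 0.004
grasp_force: 0.0
```

Request:
move_arm(
  motion=[
    [[-0.011,0,0],[0,0,0],-1],
    [[-0.011,0,0],[0,0,0],-1],
    [[-0.011,0,0],[0,0,0],-1],
    [[-0.011,0,0],[0,0,0],-1],
    [[-0.011,0,0],[0,0,0],-1],
    [[-0.011,0,0],[0,0,0],-1],
    [[-0.011,0,0],[0,0,0],-1],
    [[-0.011,0,0],[0,0,0],-1],
    [[-0.011,0,0],[0,0,0],-1],
    [[-0.011,0,0],[0,0,0],-1],
  ],
)

```text
clock: 5.7
position: [0.5541, 0.0563, 0.1554]
ee_rot: [0.019, 1.0, 0.0, -0.0]
ft_force: [-0.7, -0.4, -1.3]
grip_width: -0.004
grasp_force: 0.4
```

```bash
python3 -c "
from h import *
to([.57,.0555,.155],178)
c=cam('top');save(c,'pics/t1.png')
d=cam('scene');cv2.imwrite('pics/b1.png',np.hstack([cv2.resize(np.ascontiguousarray(x['pixels'][100:300,a:a+200,::-1]),(400,400)) for x,a in((d,150),(c,160))]))"
```

```text
clk 5.7 pos [0.5541 0.0563 0.1554] yaw 177.85 tilt [-0.  0. -1.] q [ 0.48  0.36 -0.79  1.73  0.28  1.17  1.14] F [-0.7 -0.4 -1.3] w -0.0040302721777775805
shift m [-0.0159 -0.0002  0.0004] units [-0.0212 -0.0002  0.0005]
turn units [-0.     -0.0001 -0.0033]
shift after turn [-0.0212 -0.0003  0.0005]
```

View pics/b1.png

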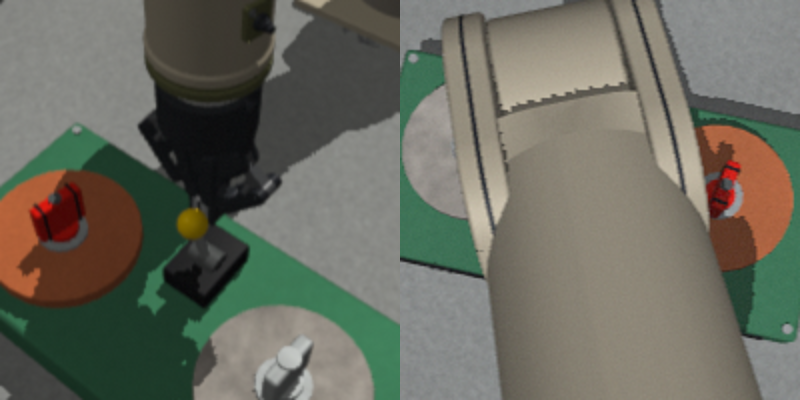

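The ball, at (193,224) in the scene half, is in front of the fingers and moving over. I push on in small steps to the stop.

Request:
move_arm(
  motion=[
    [[-0.008,0,0],[0,0,0],-1],
    [[-0.008,0,0],[0,0,0],-1],
    [[-0.004,0,0],[0,0,0],-1],
    [[0,0,0],[0,0,0],-1],
  ],
)

```text
clock: 6.2
position: [0.5688, 0.0557, 0.1555]
ee_rot: [0.019, 1.0, 0.0, 0.0]
ft_force: [-0.7, -0.3, 0.3]
grip_width: 0.0
grasp_force: 0.0
```

```bash
python3 -c "
from h import *
to([.58,.0555,.155],178)
c=cam('scene');hsv=cv2.cvtColor(c['pixels'],cv2.COLOR_RGB2HSV).astype(int);H,s,v=hsv[...,0],hsv[...,1],hsv[...,2]
m=((H>20)&(H<32)&(s>200)&(v>60));m[:,:200]=0;m[:,320:]=0;m[:150]=0;m[270:]=0
yy,xx=np.nonzero(m);print(len(xx),xx.mean(),yy.mean(),onz(c,xx.mean(),yy.mean(),.16))"
```

```text
clk 6.2 pos [0.5688 0.0557 0.1555] yaw 177.85 tilt [ 0.  0. -1.] q [ 0.46  0.39 -0.78  1.69  0.3   1.18  1.14] F [-0.7 -0.3  0.3] w 0.000491226147206281
shift m [-0.0112  0.0002  0.0005] units [-0.0149  0.0002  0.0007]
turn units [ 0.0002  0.0003 -0.0034]
shift after turn [-0.0149  0.0002  0.0007]
172 240.3953488372093 218.77325581395348 [0.59621079 0.05890268 0.16      ]
```

Request:
move_arm(
  motion=[
    [[-0.004,0,0],[0,0,0],-1],
    [[-0.003,0,0],[0,0,0],-1],
    [[0,0,0],[0,0,0],-1],
  ],
)

```text
clock: 6.55
position: [0.5739, 0.0555, 0.1555]
ee_rot: [0.019, 1.0, 0.0, 0.0]
ft_force: [-0.9, 0.4, 0.7]
grip_width: -0.001
grasp_force: 0.1
```

```bash
python3 -c "
from h import *
to([.48,.058,.155],178)
c=cam('scene');hsv=cv2.cvtColor(c['pixels'],cv2.COLOR_RGB2HSV).astype(int);H,s,v=hsv[...,0],hsv[...,1],hsv[...,2]
m=((H>20)&(H<32)&(s>200)&(v>60));m[:,:200]=0;m[:,320:]=0;m[:150]=0;m[270:]=0
yy,xx=np.nonzero(m);print(len(xx),xx.mean(),yy.mean(),onz(c,xx.mean(),yy.mean(),.16))"
```

```text
clk 6.55 pos [0.5739 0.0555 0.1555] yaw 177.85 tilt [ 0.  0. -1.] q [ 0.46  0.4  -0.78  1.68  0.3   1.19  1.14] F [-0.9  0.4  0.7] w -0.0011544665731380503
shift m [ 0.0939 -0.0011  0.0005] units [ 0.1252 -0.0014  0.0006]
turn units [ 0.      0.0001 -0.0034]
shift after turn [ 0.1252 -0.0011  0.0006]
170 238.62941176470588 221.45882352941177 [0.60206519 0.05971007 0.16      ]
```

Request:
move_arm(
  motion=[
    [[-0.003,0,0],[0,0,0],-1],
    [[-0.003,0,0],[0,0,0],-1],
    [[0,0,0],[0,0,0],-1],
  ],
)

```text
clock: 6.9
position: [0.5749, 0.0557, 0.1552]
ee_rot: [0.018, 1.0, -0.001, -0.004]
ft_force: [-20.0, -2.3, 12.4]
grip_width: 0.001
grasp_force: 10.5
```

```bash
python3 -c "
from h import *
to([.48,.058,.155],178)
c=cam('scene');hsv=cv2.cvtColor(c['pixels'],cv2.COLOR_RGB2HSV).astype(int);H,s,v=hsv[...,0],hsv[...,1],hsv[...,2]
m=((H>20)&(H<32)&(s>200)&(v>60));m[:,:200]=0;m[:,320:]=0;m[:150]=0;m[270:]=0
yy,xx=np.nonzero(m);print(len(xx),xx.mean(),yy.mean(),onz(c,xx.mean(),yy.mean(),.16))"
```

```text
clk 6.9 pos [0.5749 0.0557 0.1552] yaw 177.91 tilt [-0.008 -0.002 -1.   ] q [ 0.45  0.41 -0.78  1.67  0.31  1.2   1.14] F [-20.   -2.3  12.4] w 0.0012622246617055841
shift m [ 0.0949 -0.0012  0.0009] units [ 0.1266 -0.0015  0.0012]
turn units [-0.0024 -0.0099 -0.0021]
shift after turn [ 0.1266 -0.0013  0.0002]
170 238.60588235294117 221.45294117647057 [0.60207857 0.05967236 0.16      ]
```

Request:
move_arm(
  motion=[
    [[0.03,0,0],[0,0,0],-1],
    [[0.04,0,0],[0,0,0],-1],
    [[0.04,0,0],[0,0,0],-1],
    [[0,0,-0.045],[0,0,0],-1],
    [[0,0,-0.045],[0,0,0],-1],
    [[0,0,-0.045],[0,0,0],1],
    [[0,0,0],[0,0,0.113],1],
    [[0,0,0],[0,0,0.113],1],
    [[0,0,0],[0,0,0],1],
  ],
)

```text
clock: 7.85
position: [0.4959, 0.0585, 0.2571]
ee_rot: [0.108, 0.994, -0.0, 0.001]
ft_force: [1.0, 0.2, -0.3]
grip_width: 0.677
grasp_force: 0.0
```

```bash
python3 -c "
from h import *
to([.615,-.0695,.2],167.7)
c=cam('scene');hsv=cv2.cvtColor(c['pixels'],cv2.COLOR_RGB2HSV).astype(int);H,s,v=hsv[...,0],hsv[...,1],hsv[...,2]
m=((H>20)&(H<32)&(s>200)&(v>60));m[:,:200]=0;m[:,320:]=0;m[:150]=0;m[270:]=0
yy,xx=np.nonzero(m);print(len(xx),xx.mean(),yy.mean(),onz(c,xx.mean(),yy.mean(),.16))"
```

```text
clk 7.85 pos [0.4959 0.0585 0.2571] yaw 167.6 tilt [ 0.001 -0.    -1.   ] q [ 0.58  0.12 -0.84  1.74  0.09  1.32  1.08] F [ 1.   0.2 -0.3] w 0.6773606504588339
shift m [-0.1437 -0.0994  0.0573] units [-0.1916 -0.1326  0.0764]
turn units [-0.0002  0.0014 -0.0022]
shift after turn [-0.1915 -0.1329  0.0762]
178 238.75280898876406 221.56179775280899 [0.60210616 0.05999154 0.16      ]
```

Request:
move_arm(
  motion=[
    [[-0.032,-0.0222,0],[0,0,0],1],
    [[-0.032,-0.0222,0],[0,0,0],1],
    [[-0.032,-0.0222,0],[0,0,0],1],
    [[-0.032,-0.0222,0],[0,0,0],1],
    [[-0.032,-0.0222,0],[0,0,0],1],
    [[-0.032,-0.0222,0],[0,0,0],1],
    [[0,0,0.038],[0,0,0],1],
    [[0,0,0.038],[0,0,0],1],
    [[0,0,0],[0,0,0],1],
    [[0,0,0],[0,0,0],1],
  ],
)

```text
clock: 8.9
position: [0.6151, -0.0697, 0.2001]
ee_rot: [0.106, 0.994, 0.0, -0.0]
ft_force: [0.2, 0.5, 0.5]
grip_width: 0.998
grasp_force: 0.0
```

```bash
python3 -c "
from h import *
to([.615,-.0695,.117],167.7)
d=cam('scene');cv2.imwrite('pics/b2.png',cv2.resize(np.ascontiguousarray(d['pixels'][100:300,80:280,::-1]),(600,600)))"
```

```text
clk 8.9 pos [ 0.6151 -0.0697  0.2001] yaw 167.78 tilt [-0.001  0.    -1.   ] q [ 0.59  0.44 -0.72  1.51  0.3   1.3   1.19] F [0.2 0.5 0.5] w 0.9979220540359582
shift m [0.     0.0001 0.0831] units [1.000e-04 2.000e-04 1.109e-01]
turn units [ 0.0002 -0.0008  0.0018]
shift after turn [1.000e-04 2.000e-04 1.109e-01]
```

View pics/b2.png

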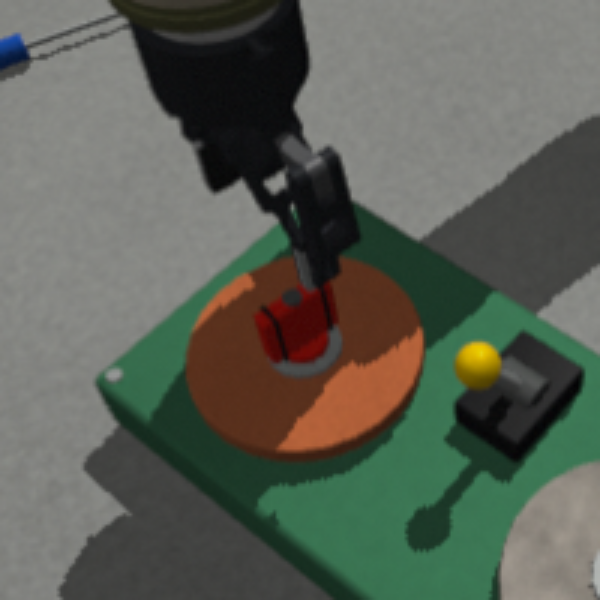

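The lever lies at the far side, with the ball at (478,366). The open fingers stand above the nut, which is at (297,325). I descend and close.

Request:
move_arm(
  motion=[
    [[0,0,0.03],[0,0,0],1],
    [[0,0,0.03],[0,0,0],1],
    [[0,0,0.03],[0,0,0],1],
    [[0,0,0.02],[0,0,0],1],
    [[0,0,0],[0,0,0],1],
    [[0,0,0],[0,0,0],-1],
    [[0,0,0],[0,0,0],-1],
    [[0,0,0],[0,0,0],-1],
    [[0,0,0],[0,0,0],-1],
    [[0,0,0],[0,0,0],-1],
    [[0,0,0],[0,0,0],-1],
    [[0,0,0],[0,0,0],-1],
  ],
  newtons=50,
)

```text
clock: 10.15
position: [0.6158, -0.0679, 0.1181]
ee_rot: [0.106, 0.994, 0.001, 0.001]
ft_force: [1.4, 6.1, 2.3]
grip_width: 0.156
grasp_force: 52.5
```

```bash
python3 -c "
from h import *
to([.615,-.0695,.117],77.7);print(manip.get_obs()['torque'])"
```

```text
clk 10.15 pos [ 0.6158 -0.0679  0.1181] yaw 167.78 tilt [ 0.002  0.002 -1.   ] q [ 0.57  0.52 -0.69  1.6   0.35  1.15  1.15] F [1.4 6.1 2.3] w 0.1559072097801163
shift m [ 0.0005 -0.0018  0.0011] units [ 0.0006 -0.0023  0.0014]
turn units [ 3.7000e-03 -7.0000e-04  2.0018e+00]
shift after turn [-0.0023 -0.0006  0.0014]
[ 0.93289516 -0.27697769 -0.09529308]
```

Request:
move_arm(
  motion=[
    [[0,0.0025,0],[0,0,0],-1],
    [[0,0,0],[0,0,0.1],-1],
    [[0,0,0],[0,0,0.1],-1],
    [[0,0,0],[0,0,0.1],-1],
    [[0,0,0],[0,0,0],-1],
  ],
)

```text
clock: 10.65
position: [0.6158, -0.068, 0.118]
ee_rot: [0.225, 0.974, -0.0, 0.0]
ft_force: [-0.2, 1.9, 5.5]
grip_width: 0.154
grasp_force: 53.0
```

```bash
python3 -c "
from h import *
to([.6158,-.0679,.117],77.7);print(manip.get_obs()['torque'],manip.get_obs()['grasp_force'])"
```

```text
clk 10.65 pos [ 0.6158 -0.068   0.118 ] yaw 154.02 tilt [ 0.001 -0.001 -1.   ] q [ 0.53  0.51 -0.65  1.6   0.33  1.15  0.93] F [-0.2  1.9  5.5] w 0.15355696652228562
shift m [0.     0.0001 0.001 ] units [0.     0.0002 0.0014]
turn units [6.000e-04 1.200e-03 1.696e+00]
shift after turn [ 0.0002 -0.      0.0014]
[ 0.09676802  0.33499933 -0.12655601] 52.95366168022156
```

Request:
move_arm(
  motion=[
    [[0,0,0],[0,0,0.15],-1],
    [[0,0,0],[0,0,0.15],-1],
    [[0,0,0],[0,0,0.15],-1],
    [[0,0,0],[0,0,0.15],-1],
    [[0,0,0],[0,0,0.15],-1],
    [[0,0,0],[0,0,0.15],-1],
    [[0,0,0],[0,0,0.15],-1],
    [[0,0,0],[0,0,0.15],-1],
    [[0,0,0],[0,0,0.15],-1],
    [[0,0,0],[0,0,0.15],-1],
    [[0,0,0],[0,0,0.15],-1],
    [[0,0,0],[0,0,0],-1],
  ],
)

```text
clock: 11.85
position: [0.6148, -0.0684, 0.118]
ee_rot: [0.768, 0.641, -0.001, -0.0]
ft_force: [-6.6, -0.3, 9.7]
grip_width: 0.158
grasp_force: 53.6
```

```bash
python3 -c "
from h import *
to([.6158,-.0679,.117],77.7);print(manip.get_obs()['torque'],manip.get_obs()['grasp_force'])"
```

```text
clk 11.85 pos [ 0.6148 -0.0684  0.118 ] yaw 79.67 tilt [-0.002 -0.001 -1.   ] q [ 0.36  0.46 -0.42  1.61  0.2   1.12 -0.28] F [-6.6 -0.3  9.7] w 0.15778714756048698
shift m [0.0007 0.0009 0.001 ] units [0.0009 0.0012 0.0013]
turn units [-0.0017  0.0018  0.0437]
shift after turn [0.001  0.0012 0.0013]
[ 0.01480039  1.64659889 -0.17167572] 53.565554022789
```

Request:
move_arm(
  motion=[
    [[0,0,0],[0,0,0],-1],
    [[0,0,0],[0,0,0],-1],
    [[0,0,0],[0,0,0],1],
    [[0,0,0],[0,0,0],1],
    [[0,0,0],[0,0,0],1],
    [[0,0,0],[0,0,0],1],
    [[0,0,-0.03],[0,0,0],1],
    [[0,0,-0.04],[0,0,0],1],
    [[0,0,-0.04],[0,0,0],1],
    [[0,0,-0.04],[0,0,0],1],
    [[0,0,-0.04],[0,0,0],1],
  ],
)

```text
clock: 12.95
position: [0.6154, -0.068, 0.261]
ee_rot: [0.766, 0.642, 0.0, 0.0]
ft_force: [0.0, -0.1, -0.3]
grip_width: 1.003
grasp_force: 0.0
```

Request:
move_arm(
  motion=[
    [[-0.045,-0.03,0],[0,0,0],1],
    [[-0.045,-0.03,0],[0,0,0],1],
    [[-0.045,-0.03,0],[0,0,0],1],
    [[-0.045,-0.03,0],[0,0,0],1],
    [[-0.045,-0.03,0],[0,0,0],1],
    [[0,0,0],[0,0,0],1],
  ],
)

```text
clock: 13.55
position: [0.4717, -0.2196, 0.2599]
ee_rot: [0.769, 0.639, -0.001, 0.001]
ft_force: [0.9, -0.5, -0.4]
grip_width: 1.007
grasp_force: 0.0
```

```bash
python3 -c "
from h import *
to([.6,-.07,.25])
c=cam('top');d=cam('scene');cv2.imwrite('pics/b3.png',np.hstack([cv2.resize(np.ascontiguousarray(x['pixels'][y:y+240,a:a+240,::-1]),(400,400)) for x,a,y in((d,110,130),(c,140,80))]))"
```

```text
clk 13.55 pos [ 0.4717 -0.2196  0.2599] yaw 79.47 tilt [-0.001 -0.002 -1.   ] q [ 0.66  0.12 -0.34  1.71  0.04  1.33  0.13] F [ 0.9 -0.5 -0.4] w 1.0066900075047587
shift m [0.1706 0.0988 0.0094] units [0.2274 0.1318 0.0126]
```

View pics/b3.png

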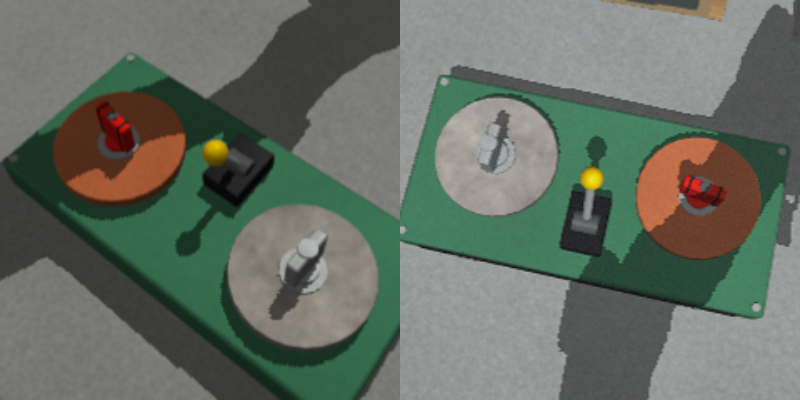

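The red bar, at (703,190) in the top half, has turned about 90°. The lever is over, with the ball at (591,178), and the steel nut is unchanged. The arm is clear.

```bash
python3 -c "
from h import *
print(order.hand_in())"
```

```text
the job is handed in; nothing more can be done
None
```

The job is handed in at about 13.6 s of the 48 s: the isolator is at its far stop (off), the red nut was turned about 88° clockwise and released, the steel nut was not touched, and the arm is clear; no verdict was returned.

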